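# Load a tube rack into the reader lane until the pawl clicks behind it

### The arm

A 6-joint arm with a two-finger parallel gripper is mounted at the origin on the work surface. World frame = base frame: x ahead of the robot, y to its left, z up, the work surface at z = 0. Lengths are in m, angles in rad, forces in N, time in s.
With the tool pointing down it reaches from about 0.2 to 0.875 m from the base axis. Payload 3.4 kg.
Tool frame: the origin (TCP) lies between the finger pads; the fingertips stand 25 mm ahead of it and the grasp point (between the pads) lies 6 mm ahead of it (r.nose_length is the z of the fingertips in the tool frame, in m); z points along the fingers, x is the direction in which the jaws open and shut, and the axes are right-handed (so a half turn about z gives the same grasp; the last joint's range is limited). The gripper opens to 94 mm and grips with 3 to 60 N. Pads are 16 mm wide; open, the fingers measure 119 mm over their backs; the gripper's body (75 mm by 177 mm) begins 78 mm behind the grasp point.
Start: joints at [-1.46, 0.276, 1.505, -0, 1.361, -0.121], TCP at [0.132, -0.56, 0.23] pointing down, gripper open.
Joint ranges: [-2.89, 2.89], [-0.75, 2.08], [0.22, 2.7], [-1.18, 4.32], [0.11, 2.71], [-2.7, 2.7]. Speed limits (rad/s): [2.57, 2.57, 3.14, 3.14, 3.14, 3.14].

### API

Orientations are given as a unit quaternion [w, x, y, z].
In Python, from plant import r, gripper_to, inverse_kinematics, vision, models, telemetry gives the robot as it stands. Calls block until the motion is done:
- r.move_to(position, orientation): joint-space move of the TCP to a pose.
- r.move_l(position, rot=None, vel=0.15, guard=None): straight line of the TCP; rot=None keeps the orientation; vel is the mean speed in m/s. With guard (N) it stops when the force on the tool has changed by that much, and returns True; else False.
- r.movej(angles): joint-space move.
- gripper_to(opening, f_grip=None): finger opening in m; f_grip is the grip in N (None keeps the last); returns when the fingers have stopped.
- r.hold(seconds).
- inverse_kinematics(position, orientation): joint angles nearest the present ones, or None.
- vision.snapshot(name): name is "side" or "top"; returns the picture (400x640x3 uint8, red, green, blue); there is no depth.
- vision.get_calibration(name): a dict with "fx", "fy", "cx", "cy" (pixels), "position" and "orientation" of the camera in the world. Camera axes: x right, y down, z forward; pixel columns grow to the right and rows downward; lengths in m; the calibration is good to about 2 mm. A picture is of the moment at which its call begins. get_calibration takes no time and is no camera call.
A pose or a line that the arm cannot do raises r.PlanningError and nothing moves.
- r.sign_off(): hands the job in, once; it reports no verdict.
Trained networks look in the newest picture that a camera, given by its name, has taken for a name from the list of things; names that differ only in an ending like _2 or _b are one class to them, and where a whole thing is asked for, a point or a joint stands for the part that bears it (a point fixed in the world has none). Each returns a list of dicts, best first, with "score" (0 to 1); they miss things now and then, are a little off and sometimes report something else, mostly with a low value. They report only what shows in the picture. A call takes as long as a camera call.
- models.boxes_of(thing, camera): "at" ([x, y, z] in m, in world coordinates, good to about 4 mm: the middle of the surface that is visible of it).
- models.regions_of(thing, camera): "pixels" (400x640 bool, what is visible of it).
- models.mark_of(thing, camera): "at" ([x, y, z] in m, in world coordinates, good to about 4 mm: a listed point, or the origin of a listed thing).
Readings, each from a call of its own:
- telemetry.current_t(): time.
- telemetry.current_joints(): joint angles.
- telemetry.current_dq(): joint speeds.
- telemetry.current_joint_efforts(): joint torques, N m.
- telemetry.current_ee_pos(): TCP position.
- telemetry.current_tool_rot(): TCP orientation.
- telemetry.current_wrist_force(): force on the tool from outside, world axes, zero at the start.
- telemetry.current_torque(): the same for the moment, N m.
- telemetry.current_opening(): finger opening in m.
Only numpy, scipy, OpenCV 4.12 (cv2) and the standard library are available. Lean on these libraries where they do the work, as an engineer would, in place of code of your own. Each camera call takes 0.05 s, during which the arm holds its last target. There are 200 camera calls.

### The job

Stand the single-row rack of capped tubes in the open end of the rack loader's lane, thumb plate trailing, and slide it along the lane floor against the sprung buffer until the side pawl clicks shut behind it and holds it. Push gently, never ramming the rack or forcing it against the loader, then let go; leave everything else on the bench where it is.

Things in the scene. Friction and masses are not known exactly. Their poses are not given: they have to be found in the camera images.
- rack_mid (a point): Centre of the rack to load, 40 mm above its foot; axes: x along the rack to its front end, z up. A grey plastic holder 118 mm long, 22 wide, body 48 tall, with one row of five capped tubes (caps 16 wide, tops 80 mm above the foot), about 0.3 kg, standing on the bench. Gripped across its 22 mm sides from above, keep fingertips 22 mm or more above its foot: they then clear the lane's rails.
- rack_front (a point): On the rack's front end face (the end without thumb plate), mid-width, at foot level: 59 mm ahead of the centre. Axes as the rack's.
- rack_rear (a point): On the rack's rear face, mid-width, 40 mm above the foot, 59 mm behind the centre; axes as the rack's. This face is the flat thumb plate (4 mm thick, 22 wide, 58 tall, standing 10 mm above the rack's body) that one pushes on.
- loader: Rack loader fixed to the bench: aluminium base, straight lane open at the top and the mouth, white housing (125 mm high, x = 410 to 560 mm) at the inner end. Origin on the bench under the middle of the lane's mouth; x along the lane inwards (push direction), y left, z up. On the right (y negative) a catch carriage is clamped to it, with pawl, sprung end buffer and a reader head up to 86 mm high.
- lane_floor (a point): On the lane floor in the middle of its mouth, 22 mm above the bench; axes as the loader's. Lane 25 mm wide between rails from x = 0 to 370 mm, whose sloping lead-in lips end 18 mm above the floor and 20 mm from the middle; the floor starts, and the mouth flares, from x = -20 mm. Lower the rack in from above, its front end short of x = 125 mm. Sliding it takes about 2 N.
- catch_span (a point): Reference point fixed on the loader: lane middle, 160 mm in from the mouth, at floor level. The clicked pawl holds the rack's rear face 0 to 35 mm inwards of here (front end then 278 to 313 mm from the mouth): the carriage is clamped somewhere in that range and its place is not measured, so find it by feel or sight. The reader head stands 45 mm or more right of the lane's middle.
- buffer_line (a point): Reference point fixed on the loader: lane middle, 270 mm in from the mouth, 34 mm above the floor. The buffer's 18 mm pad faces the mouth 0 to 35 mm inwards of here, with the carriage. It meets the rack 8 mm before the click, at 3 N, pushes 6 N at the click, and is solid 5 mm later. Whole push at the click: 7 to 12 N. Pushing the rack on the loader with over 40 N is damage.
- pawl (a joint): Sprung pawl: flat dark steel lever 60 mm long, 1.5 to 7.5 mm above the lane floor in the right rail's slot, pivot at its mouth end. Rad: 0 = shut, nose 7 mm into the lane; grows as it is pushed out. A passing rack holds it at 0.07 to 0.14; it snaps to 0 once the rack's rear has passed and then blocks the way back. Fingers behind the rack must stay 10 mm above the lane floor or they hinder it.
- dish_stack: Bystander: stack of four closed amber culture dishes, 92 mm across, 60 mm tall. Origin under its centre.
- dish: Bystander: one culture dish, 92 mm across, 15 mm tall. Origin under its centre.
- stick_jar: Bystander: glass jar, 76 mm across, 115 mm tall, with wooden sticks up to 165 mm. Origin under its centre.
- tip_box: Bystander: plastic tip box, 85 x 122 x 56 mm. Origin under its centre.
- marker: Bystander: marker pen lying on the bench, 111 mm long, 14 mm thick. Origin under its centre.
- block_rack: Bystander: short white empty rack block with two rows of holes, 84 x 42 x 46 mm, no tubes. Origin under its centre.
- steel_rack: Bystander: big stainless steel tube stand, 100 x 220 x 60 mm, four tubes in it up to 88 mm. Origin under its centre.
- burner: Bystander: cartridge burner, 90 mm across, 167 mm tall. Origin under its centre.

How it is judged:
By the outcome, as a careful person would: the job done as asked, in the order asked, and still so for the second after the job is handed in, with the robot touching nothing.
It also fails if it takes over 64 s, if anything falls off the work surface, if the arm or the gripper's body presses on something with over 40 N, if the wrist force passes 120 N, or if a joint passes its speed limit or range.

## Working session

There is one attempt and no reset: what is moved stays moved. The work goes in short steps, each a Python script; the robot and the scene stay as the last script left them, time stands still between calls to the robot, and variables do not carry over. Pictures are saved under pics/ and viewed, about 8 in all and at most 12, crops included, and the job is handed in when it is done.

```bash
mkdir -p pics; ls; cat > s1.py <<'E'
from plant import r, gripper_to, inverse_kinematics, vision, models, telemetry
import cv2, numpy as np
np.set_printoptions(precision=4,suppress=True)
for c in ("side","top"):
    im=vision.snapshot(c); cv2.imwrite(f"pics/{c}0.png",im[:,:,::-1])
    k=vision.get_calibration(c); print(c,k)
    for n in ("rack_mid","rack_front","rack_rear","loader","lane_floor","catch_span","buffer_line","pawl"):
        try: print(n,[(np.round(d["at"],4).tolist(),round(d["score"],2)) for d in models.mark_of(n,c)[:3]])
        except Exception as e: print(n,repr(e)[:100])
print(telemetry.current_t(), telemetry.current_tool_rot())
E
python3 s1.py
```

```text
pics
side {'fx': 491.95368275131295, 'fy': 491.95368275131295, 'cx': 319.231663319012, 'cy': 197.71427835835766, 'position': array([ 0.3807, -1.0425,  0.7631]), 'orientation': array([-0.476 ,  0.8754, -0.0727,  0.0425])}
rack_mid [([0.5332, -0.2881, 0.0393], 0.76)]
rack_front [([0.5571, -0.2341, 0.003], 0.6), ([0.5523, 0.1732, 0.0571], 0.46)]
rack_rear [([0.522, -0.3495, 0.0369], 0.87)]
loader [([0.5885, -0.0922, -0.0043], 0.58), ([0.3945, 0.0414, -0.0042], 0.52), ([0.5627, 0.0646, 0.0246], 0.34)]
lane_floor [([0.5905, -0.0944, 0.0248], 0.72), ([0.5332, -0.2848, 0.0395], 0.18)]
catch_span [([0.5642, 0.0636, 0.0229], 0.85)]
buffer_line [([0.5493, 0.1751, 0.0537], 0.62)]
pawl ValueError('it knows: block_rack, buffer_line, burner, catch_span, dish, dish_stack, lane_floor, loa
top {'fx': 519.0366103840574, 'fy': 519.0366103840574, 'cx': 314.59461816277934, 'cy': 191.53060909990478, 'position': array([0.2537, 0.0332, 1.8421]), 'orientation': array([ 0.0545, -0.7002,  0.7095, -0.0583])}
rack_mid [([0.5345, -0.2905, 0.0409], 0.76)]
rack_front [([0.5537, -0.2349, -0.0012], 0.88)]
rack_rear [([0.5231, -0.3457, 0.0383], 0.85)]
loader [([0.5886, -0.0946, 0.0004], 0.79)]
lane_floor [([0.5864, -0.0946, 0.021], 0.67)]
catch_span [([0.5646, 0.0623, 0.0229], 0.73), ([0.5529, -0.2375, -0.0037], 0.22)]
buffer_line [([0.5517, 0.1749, 0.0549], 0.58)]
pawl ValueError('it knows: block_rack, buffer_line, burner, catch_span, dish, dish_stack, lane_floor, loa
0.8 [ 0.0001  0.7841 -0.6206  0.    ]
```

View pics/side0.png

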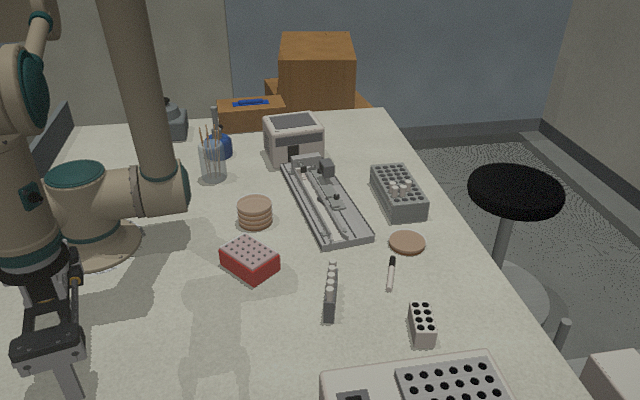

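View pics/top0.png

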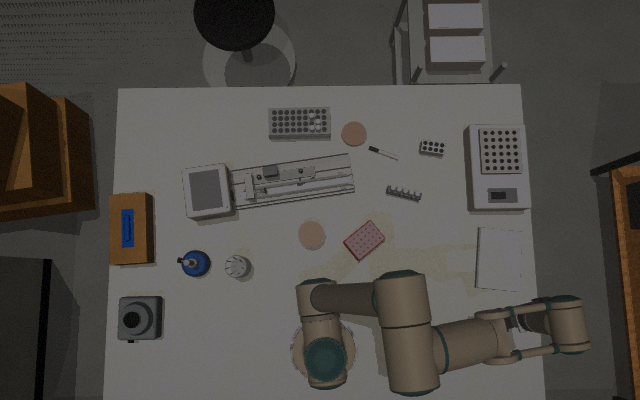

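The side view shows the rack at about (330,290), the lane from its mouth at about (345,240) to the housing at (293,140), and the carriage on the right. The top view agrees, with the rack at (404,193) and the mouth at (353,175). Next I'll average repeated marks, fit the poses and check them with an overlay.

```bash
cat > h.py <<'E'
from plant import r, gripper_to, inverse_kinematics, vision, models, telemetry
import cv2, numpy as np
from scipy.spatial.transform import Rotation as R
np.set_printoptions(precision=4,suppress=True)
def proj(c,p):
    k=vision.get_calibration(c); q=k["orientation"]
    v=R.from_quat([q[1],q[2],q[3],q[0]]).inv().apply(np.atleast_2d(p)-k["position"])
    return np.c_[k["fx"]*v[:,0]/v[:,2]+k["cx"],k["fy"]*v[:,1]/v[:,2]+k["cy"]]
def down(yaw_jaw):  # tool z down, tool x along yaw_jaw
    c,s=np.cos(yaw_jaw),np.sin(yaw_jaw)
    q=R.from_matrix(np.array([[c,s,0],[s,-c,0],[0,0,-1]])).as_quat()
    return [q[3],q[0],q[1],q[2]]
def marks(names,n=4):
    out={k:[] for k in names}
    for _ in range(n):
        for c in ("side","top"):
            vision.snapshot(c)
            for k in names:
                d=models.mark_of(k,c)
                if d and d[0]["score"]>.4: out[k].append(d[0]["at"])
    return {k:np.array(v) for k,v in out.items()}
E
cat > s2.py <<'E'
from h import *
import json
m=marks(["rack_mid","rack_front","rack_rear","loader","lane_floor","catch_span","buffer_line"],3)
M={k:np.median(v,0) for k,v in m.items()}
for k in m: print(k,M[k],m[k].std(0))
# lane fit: P(s)=p0+s*u
S={"loader":0,"lane_floor":0,"catch_span":.16,"buffer_line":.27}
def fit(S):
    s=np.array(list(S.values())); P=np.array([M[k][:2] for k in S]); sc=s-s.mean(); Pc=P-P.mean(0)
    d=sc@Pc; a=np.arctan2(d[1],d[0]); u=np.array([np.cos(a),np.sin(a)]); return P.mean(0)-s.mean()*u,a
p0,a=fit(S); rc,ra=fit({"rack_mid":0,"rack_front":.059,"rack_rear":-.059})
print("lane",p0,np.degrees(a),"rack",rc,np.degrees(ra))
json.dump(dict(p0=p0.tolist(),a=a,rc=rc.tolist(),ra=ra),open("fit.json","w"))
def P(o,a,x,y,z): return [o[0]+x*np.cos(a)-y*np.sin(a),o[1]+x*np.sin(a)+y*np.cos(a),z]
tiles=[]
for c,(x0,y0,w,h) in (("side",(260,140,130,190)),("top",(225,140,205,75))):
    im=vision.snapshot(c)[:,:,::-1].copy(); f=4 if c=="top" else 3
    z=cv2.resize(im[y0:y0+h,x0:x0+w],None,fx=f,fy=f,interpolation=cv2.INTER_CUBIC)
    for y,col in ((-.0125,(0,0,255)),(.0125,(0,255,0))):
        q=(proj(c,[P(p0,a,0,y,.022),P(p0,a,.37,y,.022)])-[x0,y0]+.5)*f
        cv2.line(z,*[tuple(int(t) for t in i) for i in q],col,1)
    q=(proj(c,[P(rc,ra,sx*.059,sy*.011,.048) for sx,sy in((1,1),(1,-1),(-1,-1),(-1,1))])-[x0,y0]+.5)*f
    cv2.polylines(z,[q.astype(int)],True,(255,0,0),1)
    cv2.imwrite(f"pics/{c}1.png",z)
E
python3 s2.py
```

```text
rack_mid [ 0.536  -0.2882  0.0397] [0.0018 0.0018 0.0022]
rack_front [ 0.5531 -0.2334  0.0008] [0.0783 0.0411 0.0016]
rack_rear [ 0.5219 -0.3481  0.0365] [0.0031 0.0018 0.0017]
loader [ 0.5869 -0.0924  0.0006] [0.0015 0.0029 0.0019]
lane_floor [ 0.5878 -0.0938  0.0215] [0.0019 0.0011 0.0025]
catch_span [0.5635 0.0627 0.0239] [0.0013 0.0014 0.0021]
buffer_line [0.5517 0.1734 0.0553] [0.001  0.0011 0.0014]
lane [ 0.5871 -0.094 ] 97.78822345314781 rack [ 0.537  -0.2899] 74.79557056078619
```

View pics/side1.png

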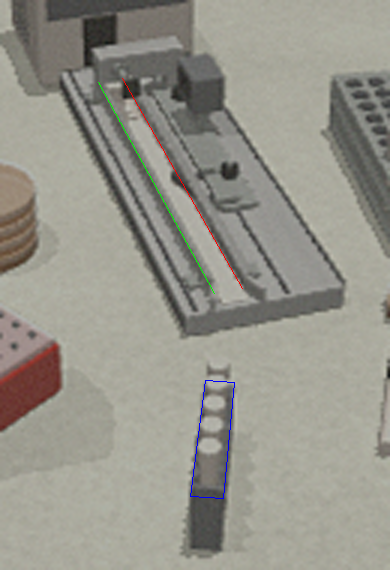

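View pics/top1.png

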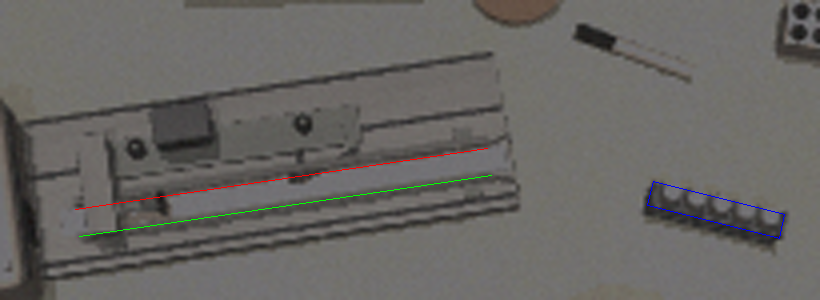

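The lane overlay sits on the lane. The blue rack outline is up to about 5 mm off at cap level, at top crop (715,210), and closing the jaws will absorb that. The thumb plate is at the near end. Next is the grasp.

```bash
cat > s3.py <<'E'
from h import *
import json
f=json.load(open("fit.json")); rc=np.array(f["rc"]); q=down(f["ra"]-np.pi/2)
gripper_to(.07,15)
r.move_to([*rc,.17],q)
r.move_l([*rc,.052],vel=.1,guard=8)
print(telemetry.current_ee_pos(), telemetry.current_wrist_force())
gripper_to(.0,15); print("open",telemetry.current_opening())
r.move_l([*rc,.15],vel=.1); r.hold(.3)
print(telemetry.current_opening(),telemetry.current_wrist_force(),telemetry.current_joints(),telemetry.current_t())
m=marks(["rack_mid","rack_front","rack_rear"],2)
for k in m: print(k,np.median(m[k],0) if len(m[k]) else None)
im=vision.snapshot("side"); cv2.imwrite("pics/s3.png",cv2.resize(im[150:350,220:460,::-1],None,fx=3,fy=3))
E
python3 s3.py
```

```text
[ 0.5375 -0.2902  0.0527] [0.4534 0.3114 0.4423]
open 0.02219589187000619
0.021619153677888317 [-0.1751 -0.8634 -2.477 ] [-0.609   0.3814  1.5534 -0.      1.2076 -0.3436] 9.225
rack_mid [ 0.5362 -0.2886  0.137 ]
rack_front [ 0.5565 -0.2357  0.0973]
rack_rear [ 0.5198 -0.352   0.1339]
```

View pics/s3.png

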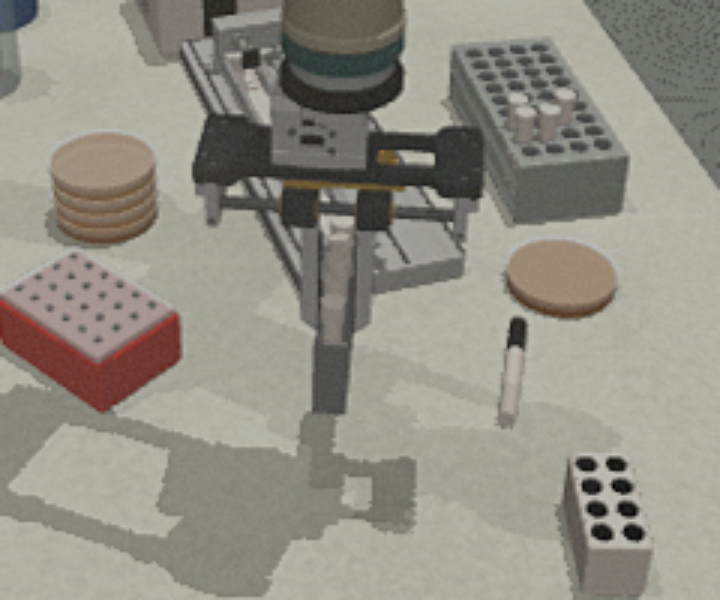

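The rack is held upright and square at mid-length, thumb plate nearest the camera at crop (330,380). Next I'll lower it into the lane mouth.

```bash
cat > s4.py <<'E'
from h import *
import json
f=json.load(open("fit.json")); p0=np.array(f["p0"]); a=f["a"]; u=np.array([np.cos(a),np.sin(a)]); q=down(a-np.pi/2)
c=p0+.045*u
r.move_l([*c,.15],rot=q,vel=.15); r.hold(.3)
print(telemetry.current_ee_pos(),telemetry.current_wrist_force())
r.move_l([*c,.098],vel=.1)
g=r.move_l([*c,.070],vel=.02,guard=4)
print(g,telemetry.current_ee_pos(),telemetry.current_wrist_force(),telemetry.current_torque(),telemetry.current_t())
m=marks(["rack_mid","rack_front","rack_rear"],2)
for k in m: print(k,np.median(m[k],0) if len(m[k]) else None)
for cam,(x0,y0,w,h) in (("side",(270,170,130,100)),):
    im=vision.snapshot(cam); cv2.imwrite("pics/s4.png",cv2.resize(im[y0:y0+h,x0:x0+w,::-1],None,fx=5,fy=5,interpolation=cv2.INTER_CUBIC))
E
python3 s4.py
```

```text
[ 0.5809 -0.0498  0.15  ] [-0.3107 -0.4203 -2.6901]
True [ 0.5808 -0.0495  0.0738] [-0.632   0.3711  4.6195] [-0.0638 -0.1166  0.0567] 13.925
rack_mid [ 0.5807 -0.0471  0.0612]
rack_front [0.5753 0.0076 0.0222]
rack_rear [ 0.5914 -0.1109  0.0578]
```

View pics/s4.png

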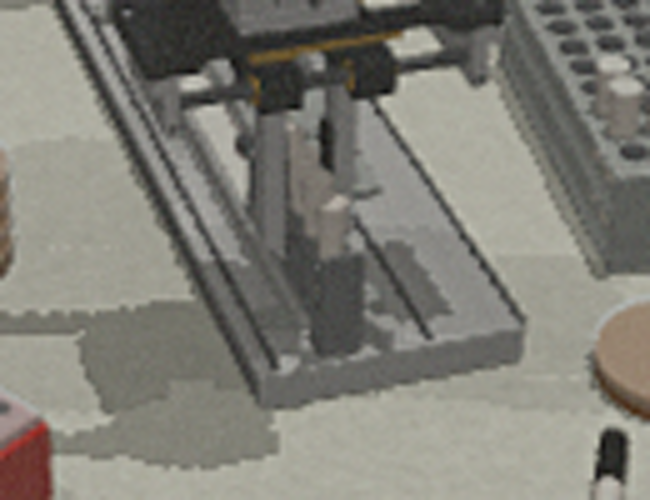

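The rack is in the lane between the rails, with its foot on the floor (TCP z 73.8 mm, as expected). Next I'll release it and push from behind with closed fingers.

```bash
cat > s5.py <<'E'
from h import *
import json
f=json.load(open("fit.json")); p0=np.array(f["p0"]); a=f["a"]; u=np.array([np.cos(a),np.sin(a)])
T=lambda s,z:[*(p0+s*u),z]
X=lambda:(np.array(telemetry.current_ee_pos())[:2]-p0)@u
F=lambda:np.array(telemetry.current_wrist_force())[:2]@u
gripper_to(.036); r.hold(.2)
print("released",telemetry.current_wrist_force())
r.move_l(T(.045,.14),vel=.1)
gripper_to(0,20)
r.move_l(T(-.06,.14),vel=.12)
r.move_l(T(-.06,.073),vel=.1,guard=8); r.hold(.2); f0=F(); print("f0",f0,telemetry.current_ee_pos())
g=r.move_l(T(0.0,.073),vel=.02,guard=1.5); xc=X(); print("contact",g,xc,F()-f0)
off=xc+.014   # rear face assumed at -14 mm
g=r.move_l(T(xc+.12,.073),vel=.04,guard=7); print("phase1",g,X()-xc,F()-f0,telemetry.current_t())
json.dump(dict(xc=xc,f0=f0),open("push.json","w"))
m=marks(["rack_mid","rack_front","rack_rear"],1)
for k in m:
    for p in m[k]: print(k,((p[:2]-p0)@u).round(4),p[2])
E
python3 s5.py
```

```text
released [ 0.3991 -0.4499 -0.3833]
f0 0.29344821067715976 [ 0.5957 -0.1537  0.0738]
contact True -8.64642865320102e-05 -0.6195682433686293
phase1 False 0.11993128904858676 -2.3443917119305224 25.1417
rack_mid 0.1916 0.0587
rack_mid 0.1883 0.0612
rack_front -0.1443 -0.0019
rack_front 0.2419 0.021
rack_rear 0.1253 0.0615
rack_rear 0.1241 0.0586
```

```bash
cat > s6.py <<'E'
from h import *
import json
f=json.load(open("fit.json")); p0=np.array(f["p0"]); a=f["a"]; u=np.array([np.cos(a),np.sin(a)])
T=lambda s,z:[*(p0+s*u),z]
X=lambda:(np.array(telemetry.current_ee_pos())[:2]-p0)@u
f0=json.load(open("push.json"))["f0"]
F=lambda:-(np.array(telemetry.current_wrist_force())[:2]@u-f0)
r.move_l(T(.138,.073),vel=.04,guard=6)
L=[]; x=.138; c=None
while x<.2:
    x+=.001; r.move_l(T(x,.073),vel=.02)
    fx=F(); L.append((round(x,4),round(fx,1)))
    if fx>4.3 and c is None and L[-2][1]>4.: c=x-.001
    if fx>13.5 or (c and x>c+.0095): break
print(L,c,telemetry.current_t())
E
python3 s6.py
```

```text
[(0.139, np.float64(0.6)), (0.14, np.float64(2.7)), (0.141, np.float64(3.1)), (0.142, np.float64(4.3)), (0.143, np.float64(3.4)), (0.144, np.float64(2.7)), (0.145, np.float64(3.2)), (0.146, np.float64(3.5)), (0.147, np.float64(4.5)), (0.148, np.float64(3.8)), (0.149, np.float64(4.3)), (0.15, np.float64(4.5)), (0.151, np.float64(4.4)), (0.152, np.float64(4.7)), (0.153, np.float64(4.3)), (0.154, np.float64(3.9)), (0.155, np.float64(4.9)), (0.156, np.float64(5.8)), (0.157, np.float64(5.3)), (0.158, np.float64(5.1)), (0.159, np.float64(5.4))] 0.14900000000000002 31.3917
```

The buffer step hasn't shown yet: 5.4 N, which is friction plus pawl. I'll carry on.

```bash
sed -i 's/^r.move_l(T(.138.*//; s/x=.138/x=.159/; s/    if fx>4.3.*/    if fx>7.5 and c is None: c=x/; s/c+.0095/c+.0085/' s6.py; python3 s6.py
```

```text
[(0.16, np.float64(5.6)), (0.161, np.float64(5.3)), (0.162, np.float64(4.6)), (0.163, np.float64(4.8)), (0.164, np.float64(7.3)), (0.165, np.float64(8.2)), (0.166, np.float64(7.5)), (0.167, np.float64(9.1)), (0.168, np.float64(9.2)), (0.169, np.float64(9.4)), (0.17, np.float64(9.5)), (0.171, np.float64(9.2)), (0.172, np.float64(10.0)), (0.173, np.float64(10.6)), (0.174, np.float64(10.1))] 0.165 35.1417
```

Buffer contact was at about 0.1635, so this is about 10 mm into it, past the nominal click. I'll back off in steps. If the pawl holds, the force should vanish within a few mm.

```bash
cat > s7.py <<'E'
exec(open("s6.py").read().split("L=[]")[0])
L=[]
for x in np.arange(.1735,.1655,-.0005):
    r.move_l(T(x,.073),vel=.02); L.append((round(x,4),float(round(F(),1))))
    if len(L)>2 and max(L[-1][1],L[-2][1])<.8: break
print(L,telemetry.current_t())
E
python3 s7.py
```

```text
[(np.float64(0.1735), 9.3), (np.float64(0.173), 7.7), (np.float64(0.1725), 5.5), (np.float64(0.172), 4.5), (np.float64(0.1715), 3.6), (np.float64(0.171), 2.2), (np.float64(0.1705), 2.7), (np.float64(0.17), -0.6), (np.float64(0.1695), -0.1)] 37.3917
```

The force drops to zero at 0.170. I'll retreat clear and look.

```bash
cat > s8.py <<'E'
exec(open("s6.py").read().split("L=[]")[0])
r.move_l(T(.12,.073),vel=.1); r.move_l(T(.08,.16),vel=.15); r.move_l(T(-.12,.25),vel=.25)
m=marks(["rack_mid","rack_front","rack_rear"],2)
for k in m: print(k,((m[k][:,:2]-p0)@u).round(4))
z=[cv2.resize(vision.snapshot(c)[y0:y0+h,x0:x0+w,::-1],None,fx=f,fy=f,interpolation=cv2.INTER_CUBIC) for c,(x0,y0,w,h),f in (("side",(275,140,95,110),5.3),("top",(225,145,135,70),5.9))]
cv2.imwrite("pics/s8a.png",z[0]);cv2.imwrite("pics/s8b.png",z[1]); print(telemetry.current_t())
E
python3 s8.py
```

```text
rack_mid [0.2439 0.2393 0.2408 0.243 ]
rack_front [0.2953 0.2968 0.2965 0.2936]
rack_rear [0.1734 0.1785 0.1752]
40.75
```

View pics/s8a.png

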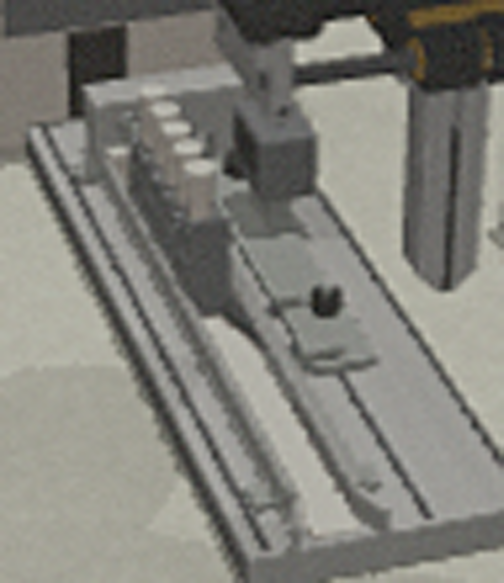

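View pics/s8b.png

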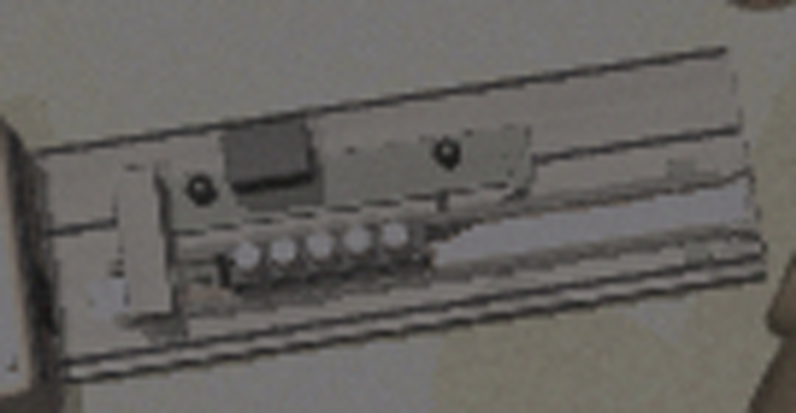

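The rack sits in the lane, and a dark wedge (the pawl) reaches into the lane right behind its rear plate at crop (240,320). I'll check that against projected shut and open nose positions, with no arm motion.

```bash
cat > s9.py <<'E'
exec(open("s6.py").read().split("L=[]")[0])
n=np.array([-u[1],u[0]]); P=lambda s,y,z:[*(p0+s*u+y*n),z]
x0,y0,w,h,fz=300,175,45,45,12
b=cv2.imread("pics/side0.png")[y0:y0+h,x0:x0+w]; im=vision.snapshot("side")[y0:y0+h,x0:x0+w,::-1]
o=[]
for k in (b,im):
    z=cv2.resize(k,None,fx=fz,fy=fz,interpolation=cv2.INTER_CUBIC); z=cv2.convertScaleAbs(z,alpha=1.3)
    for (y,z0,col) in ((-.0055,.0295,(0,255,0)),(-.0125,.0295,(0,0,255)),(.0,.0220,(255,0,0))):
        p=(proj("side",P(.1775,y,z0))[0]-[x0,y0]+.5)*fz; cv2.circle(z,tuple(int(t) for t in p),4,col,1)
    o.append(z[:, :396])
cv2.imwrite("pics/s9.png",np.hstack(o))
E
python3 s9.py
```

```text
(no output)
```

View pics/s9.png

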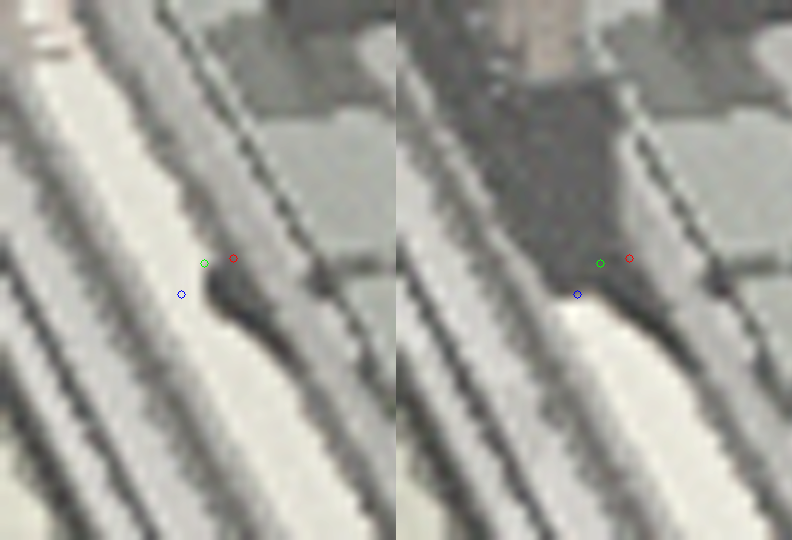

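Before (left) and after (right), the pawl's dark edge follows the same curve: left (215,300)→(290,370), right (204,300)→(294,370) relative. That means shut. I'll check it numerically row by row.

```bash
cat > s10.py <<'E'
exec(open("s6.py").read().split("L=[]")[0])
b=cv2.imread("pics/side0.png").mean(2); im=vision.snapshot("side").mean(2)
for row in range(199,207):
    print(row,b[row,312:330].round().astype(int),"\n   ",im[row,312:330].round().astype(int))
n=np.array([-u[1],u[0]]); q=[proj("side",[*(p0+.16*u+y*n),.0295])[0] for y in(-.0125,-.0055)]; print("7mm =",q[1]-q[0],"px")
E
python3 s10.py
```

```text
199 [141 176 171 172 164  74  58  71  75  81 126 139 135 118  78  68 101 141] 
    [115  82  85 106 102  66  56  71  73  87 131 138 138 123  77  67 102 143]
200 [133 161 170 173 169 111  62  53  70  77  85 123 135 134 131 134  88 128] 
    [140 161 176 178 169 121  66  48  70  76  90 121 143 136 138 138  90 133]
201 [136 142 176 171 170 161 107  71  48  59  80 128 138 133 141 155 133  96] 
    [140 151 185 179 180 165 119  74  45  58  85 131 142 137 140 161 133  98]
202 [117 137 162 176 172 174 172 160  90  58  61  96 123 134 134 149 139  82] 
    [120 138 170 179 180 177 177 167  90  51  58 102 127 140 139 152 146  79]
203 [102 134 133 161 172 171 174 175 164 109  57  60 103 135 133 137 144 135] 
    [106 138 140 162 179 176 179 181 166 117  52  62 108 143 139 143 147 137]
204 [ 94 122 134 155 176 171 170 173 172 165 109  59  79 125 137 131 139 147] 
    [ 90 119 141 162 176 175 176 175 180 169 108  60  81 126 139 138 140 151]
205 [ 86  88 117 140 162 172 171 171 170 173 161 104  76  93 131 137 130 107] 
    [ 90  96 120 146 166 176 173 174 177 180 167 103  74  92 134 137 137 113]
206 [ 87  90 118 130 142 175 171 169 167 173 175 161 101  95 128 141 133 121] 
    [ 91  91 118 134 146 183 173 174 175 177 179 166 108  95 134 145 136 122]
7mm = [-2.4455  0.4094] px
```

The pawl's pixels match its rest (shut) state to a fraction of a pixel, with the rack's rear just beyond its nose. I'm signing off.

```bash
python3 -c "
from h import *
print(telemetry.current_t(),telemetry.current_wrist_force()); r.sign_off()"
```

```text
40.85 [ 0.4459 -0.178   0.1713]
the job is handed in; nothing more can be done
```

The rack is in the loader lane with the pawl shut behind it. I handed the job in at 40.9 s, with the arm clear and touching nothing.

**What I did:** I gripped the rack across its sides and lowered it into the lane mouth, thumb plate trailing. Then I let go and pushed on the plate with closed fingers. The push peaked at about 10.6 N. The buffer met the rack about 10 mm before I stopped pushing.

**Last checks:**
- **Backing off:** the force fell to zero after about 4 mm. On its own this left some doubt, because friction could also have held the rack. I also saw no clear force drop at the click.
- **Pawl in the side camera:** its pixels just behind the rack match the empty-lane picture to well under a pixel, so it is shut. Held open, it would have shifted about 1.5 to 3 pixels.
- **Rack position:** by the networks, the rear face is 173 to 179 mm and the front 294 to 297 mm from the mouth. Both are within the allowed range.

I didn't tug the rack backwards to test the hold. I saw nothing disturbed in the pictures, but I didn't measure the other objects again.

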